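# Nip up the pipe vise on a thin tube and prove the screw holds

### The arm

A 6-joint arm with a two-finger parallel gripper is mounted at the origin on the work surface. World frame = base frame: x ahead of the robot, y to its left, z up, the work surface at z = 0. Lengths are in mm, angles in rad, forces in N, time in s.
With the tool pointing down it reaches from about 325 to 850 mm from the base axis. Payload 15.5 kg.
Tool frame: the origin (TCP) lies on the centre line of the jaws, within the pads' length; the fingertips stand 14 mm ahead of it and the grasp point (between the pads) lies 5 mm behind it (manip.nose_length is the distance from the TCP to the fingertips, in mm); z points along the fingers, x is the direction in which the jaws open and shut, and the axes are right-handed (so a half turn about z gives the same grasp; the last joint's range is limited). The gripper opens to 91 mm and grips with 3 to 60 N. Pads are 32 mm wide; open, the fingers measure 118 mm over their backs; the gripper's body (76 mm by 178 mm) begins 60 mm behind the grasp point.
Start: joints at [-1.417, 0.494, 1.345, -0, 1.302, -0.096], TCP at [153.902, -605.756, 227.915] pointing down, gripper open.
Joint ranges: [-2.91, 2.91], [-0.82, 2.16], [0.22, 2.67], [-1.22, 4.37], [0.12, 2.79], [-3.08, 3.08]. Speed limits (rad/s): [1.89, 1.89, 2.57, 3.01, 3.01, 3.01].

### API

Orientations are given as [roll, pitch, yaw] about the fixed x, y, z axes, in that order (R = Rz(yaw) Ry(pitch) Rx(roll)).
In Python, from bench import manip gives the robot as it stands.
- The arm moves only by the tool move_arm, never from a script. Its argument "steps" is a list of rows, each a list of 3 entries, a list of its own where there are three numbers: the shift along the tool's x, y, z in units of 40 mm (1.0 is 40 mm), then the turn, a rotation vector about the tool's x, y, z in units of 6 degrees (1.0 is 6 degrees), then the finger opening in mm, from 0 to 91.2. A call has 1 to 10 rows; each row is the pose to reach, as a shift and turn from the pose measured when the call began, along the tool's axes at that moment; what a row does not reach only later rows make up. A row lasts 1/10 s, in which the tool goes at most 50 mm and 8.59 degrees, less where a joint would pass 70% of its speed; a pose out of reach is approached as far as the arm can. A call with a gripper value outside its range is refused whole. The fingers move at their own pace and stop on an object; the grip force is fixed at half the most. Time passes only in rows, so rows that repeat a pose let the fingers close. It gives the time, the measured TCP pose, the force and the opening at its end, in the units of the state.
- manip.sense(): the state, without advancing time (a new reading comes with each control period).
- manip.capture(name): name is "side" or "top" or "wrist"; returns the picture (400x640x3 uint8, red, green, blue); there is no depth.
- manip.calibration(name): a dict with "mtx" (3x3 intrinsics, pixels), "world_to_cam" (4x4, takes a point from world to camera coordinates). Camera axes: x right, y up, looking along -z (the intrinsics and any distortion apply to the point x, -y, -z); pixel columns grow to the right and rows downward; lengths in mm; the calibration is good to about 2 mm. A picture is of the moment at which its call begins: read the wrist's pose just before it. calibration takes no time and is no camera call; for the wrist camera it gives the pose at the moment of the call.
- manip.finish_job(): hands the job in, once; it reports no verdict.
The state is a dict: "time_s": time; "q": joint angles; "qd": joint speeds; "tau": joint torques, N m; "eef_pos": TCP position; "tcp_rot": TCP orientation; "wrist_force": force on the tool from outside, world axes, zero at the start; "ft_torque": the same for the moment, N m; "grip_width": finger opening in mm.
Only numpy, scipy, OpenCV 4.12 (cv2) and the standard library are available. Lean on these libraries where they do the work, as an engineer would, in place of code of your own. Each camera call takes 0.05 s, during which the arm holds its last target. There are 200 camera calls.

### The job

The fan's thin aluminium tube lies in the pipe vise, but the clamp screw is still slack. Slide the tommy bar through the screw head to either side until its near knob stops against the head, then push the far knob clockwise (seen from above) until the screw comes up firm, build up to about 1.8 N m (about 14 N at that knob) and keep that on for a good second and a half to prove the screw turns no further, then let go, with the bar left slid over. Never put more than 2.4 N m (18 N at that knob) on the screw or the tube is crushed, and leave the carton, the tape measure and the spanner where they are.

Things in the scene. Friction and masses are not known exactly. Their poses are not given: they have to be found in the camera images.
- vise: Dark cast-iron yoke pipe vise bolted to the bench: foot 110 x 150 x 14 mm, arched yoke 178 mm high with a vertical steel clamp screw in its top; a bright 38 mm tube lies through it (tube axis 63 mm above the bench, reaching 130 mm to the near and 230 mm to the far side). Fixed. Origin: centre of the foot's underside; x along the tube, away from the robot, z up.
- screw_axis (a point): Point on the clamp screw's vertical axis at the height of the tommy bar, 214 mm above the bench; it belongs to the vise and does not turn with the screw. The round steel screw head through which the level tommy bar passes is 30 mm in diameter, from 197 to 231 mm above the bench; below it, down to 182 mm, is only the 22 mm thick screw.
- knob_a (a point): Centre of the round knob, 20 mm in diameter, on one end of the tommy bar (plain 12 mm steel rod, level, 156 mm between the knob centres, sliding lengthwise through the screw head). Moves with the bar. Its y axis points along the bar, outward from the screw head at this end.
- knob_b (a point): Centre of the like knob, 20 mm in diameter, on the other end of the tommy bar. Its y axis points along the bar too, but inward, toward the screw head and knob_a.
- tommy (a joint): How far the tommy bar has been slid through the screw head, in m: 0 = middle of the bar in the head, positive = slid toward the knob_a end. Free play from -0.053 to 0.053, where a knob stops against the head (its centre then 25 mm from the screw axis, the far knob's centre 131 mm). It slides with about 4 N of friction and stays where it is left.
- screw (a joint): Turn of the clamp screw in rad, growing clockwise from above (tightening). Negative = slack, turning with a light drag of 0.15 N m; at 0 the jaw bears firmly on the tube and the screw turns no further. It stays where it is left.
- carton: Small closed cardboard carton 85 x 120 x 55 mm lying on the bench; origin at the centre of its underside. A bystander.
- tape: Black tape measure 62 x 32 x 60 mm standing on the bench; origin at the centre of its underside. A bystander.
- spanner: Steel spanner 180 mm long lying on the bench, along its own x; origin in the middle of its underside; a bystander.
- twist (a joint): Springy give of screw head and bar against the screw, in rad, clockwise positive: 300 N m per rad, so 0.006 rad (0.8 mm at the far knob) at 1.8 N m; it goes back to 0 when the bar is let go. Too small to see or to read well from the poses: go by the force.

How it is judged (in metres and radians):
On the way, in this order (a step that is already met when the one before it is completed fails the run):
1. the tommy bar is slid through to one side until its knob is at the screw head (within 4 mm) ((value of joint tommy above 0.049 m or value of joint tommy below -0.049 m)), for 0.1 s.
2. with the bar slid over and the screw tightened home, a torque of 1.4 to 2.4 N m is kept on for 1 s (give of the bar 0.0047 to 0.008 rad) and the screw does not turn (value of joint screw above -0.02 rad and velocity of joint screw below 0.03 rad/s and value of joint twist between 0.0047 and 0.008 rad and (value of joint tommy above 0.04 m or value of joint tommy below -0.04 m)), for 1 s.
At the end, for the whole second after the job is handed in: The clamp screw stands tightened and at rest (jaw on the tube, screw within 0.03 rad of 0), the tommy bar is still slid over to one side (by more than 40 mm) and no torque is left on it (under 0.6 N m) (value of joint screw above -0.03 rad and velocity of joint screw between -0.05 and 0.05 rad/s and value of joint twist between -0.002 and 0.002 rad and (value of joint tommy above 0.04 m or value of joint tommy below -0.04 m)); the robot touches nothing.
It fails at once if more than 2.4 N m is put on the screw: the thin tube is crushed (value of joint twist above 0.008 rad).
It fails at once if a bystander (carton, tape measure or spanner) is moved by more than 25 mm (distance of any of carton, tape, spanner from where it was at the start of the episode above 0.025 m).
It also fails if it takes over 66 s, if anything falls off the work surface, if the arm or the gripper's body presses on something with over 40 N, if the wrist force passes 120 N, or if a joint passes its speed limit or range.

## Working session

There is one attempt and no reset: what is moved stays moved. The work goes in short steps, Python scripts to look and compute and a tool call to move; the robot and the scene stay as the last step left them, time stands still between calls to the robot, and variables do not carry over. Pictures are saved under pics/ and viewed, about 8 in all and at most 12, crops included, and the job is handed in when it is done.

Besides the shell and the picture viewer there is one more tool, called after "Request:" in YAML: its name, and indented under it one key for each argument. move_arm: Moves the arm, as the interface text tells. Its arguments: {"type":"object","properties":{"steps":{"type":"array"}},"required":["steps"]}

```bash
mkdir -p pics; ls; python3 - <<'E'
from bench import manip
import cv2
s=manip.sense();print({k:s[k] for k in("time_s","eef_pos","tcp_rot","wrist_force","ft_torque","grip_width")})
for n in("side","top"):
    im=manip.capture(n);cv2.imwrite(f"pics/{n}0.png",im[...,::-1])
    c=manip.calibration(n);print(n,c)
E
```

```text
pics
{'time_s': 0.0, 'eef_pos': array([ 153.84116901, -605.39739981,  227.34346998]), 'tcp_rot': array([-3.14151007e+00,  1.20844081e-03, -1.32194794e+00]), 'wrist_force': array([-0.23370803,  1.04306599, -0.581035  ]), 'ft_torque': array([-0.0402192 , -0.01002013, -0.00524524]), 'grip_width': 91.00544325323109}
side {'mtx': array([[377.50587495,   0.        , 322.18307719],
       [  0.        , 377.50587495, 200.4834834 ],
       [  0.        ,   0.        ,   1.        ]]), 'world_to_cam': array([[-6.92599316e-01, -7.21179828e-01, -1.43472347e-02,
         3.80772847e+02],
       [ 3.41407917e-01, -3.45269330e-01,  8.74202336e-01,
        -3.22290418e+02],
       [-6.35410750e-01,  6.00573681e-01,  4.85349804e-01,
        -8.04680310e+02],
       [ 0.00000000e+00,  0.00000000e+00,  0.00000000e+00,
         1.00000000e+00]])}
top {'mtx': array([[369.56328468,   0.        , 322.5823147 ],
       [  0.        , 369.56328468, 199.34713328],
       [  0.        ,   0.        ,   1.        ]]), 'world_to_cam': array([[ 5.30686014e-03, -9.99980093e-01,  3.41342003e-03,
        -3.46431987e+01],
       [ 9.90357550e-01,  5.72827648e-03,  1.38416438e-01,
        -6.01098762e+02],
       [-1.38433236e-01,  2.64594962e-03,  9.90368234e-01,
        -1.12297592e+03],
       [ 0.00000000e+00,  0.00000000e+00,  0.00000000e+00,
         1.00000000e+00]])}
```

View pics/top0.png

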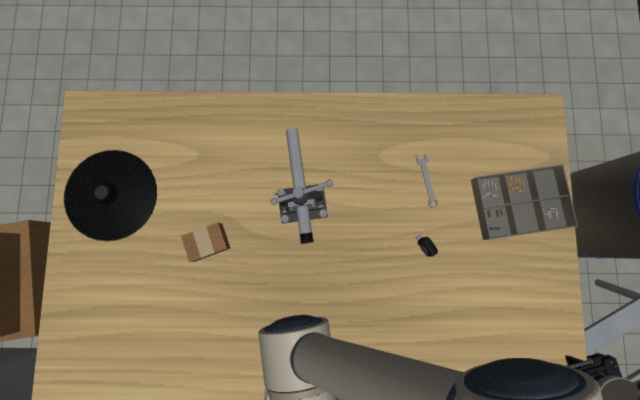

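View pics/side0.png

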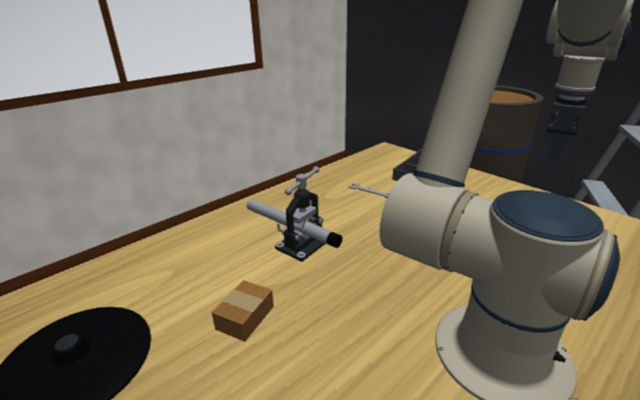

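The top view shows the vise with the bar knobs near (274,201) and (330,183). The carton is near (205,242), the spanner near (427,180) and the tape near (427,245). I'll zoom in and back-project.

```bash
cat > h.py <<'E'
from bench import manip
import numpy as np, cv2
def cal(n):
    c=manip.calibration(n); return np.array(c["mtx"]),np.array(c["world_to_cam"])
def back(n,u,v,z,c=None):
    K,T=c or cal(n); d=np.linalg.inv(K)@[u,v,1]; d=np.array([d[0],-d[1],-d[2]])
    R=T[:3,:3]; o=-R.T@T[:3,3]; w=R.T@d; return o+w*(z-o[2])/w[2]
def proj(n,p,c=None):
    K,T=c or cal(n); q=T[:3,:3]@np.array(p,float)+T[:3,3]; q=K@[q[0],-q[1],-q[2]]; return q[:2]/q[2]
E
python3 - <<'E'
from h import *
for uv in((274,201),(330,183)): print(back("top",*uv,214))
print("tube ends",back("top",292,129,63),back("top",307,240,63))
im=cv2.imread("pics/top0.png")[120:250,250:350]
cv2.imwrite("pics/topc.png",cv2.resize(im,None,fx=4.5,fy=4.5,interpolation=cv2.INTER_CUBIC))
E
```

```text
[571.99691518  99.26334551 214.        ]
[621.87650701 -50.63000517 214.        ]
tube ends [823.48438344  67.12815233  63.        ] [472.98534537  15.55981271  63.        ]
```

View pics/topc.png

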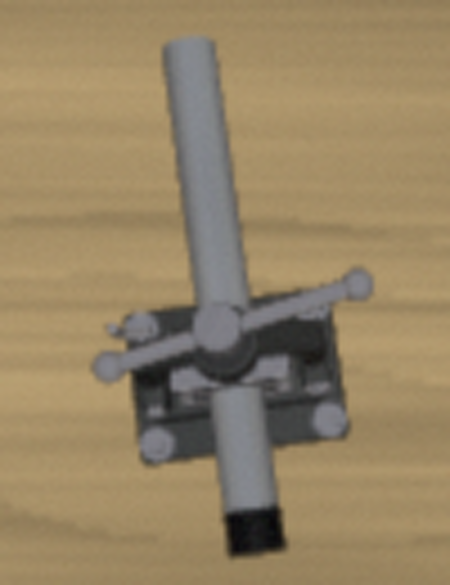

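```bash
cat >> h.py <<'E'
from scipy.spatial.transform import Rotation as Ro
def go(p,yaw):
    s=manip.sense(); R=Ro.from_euler("xyz",s["tcp_rot"]); G=Ro.from_euler("xyz",[np.pi,0,yaw])
    print("shift",np.round(R.inv().apply(np.array(p)-s["eef_pos"])/40,3),"turn",np.round(np.degrees((R.inv()*G).as_rotvec())/6,3))
E
python3 - <<'E'
from h import *
L=back("top",274,201.3,214);R=back("top",329.8,183.1,214);H=back("top",298.4,192.9,231)
print(L,R,H,np.linalg.norm(L-R),np.linalg.norm((L-H)[:2]),np.linalg.norm((R-H)[:2]),np.arctan2(*(R-L)[[1,0]]))
go([600,-60,340],0.32)
go([400,-400,340],-0.5)
print(manip.sense()["q"])
E
```

```text
[571.1861826  99.2442954 214.       ] [621.59914617 -50.09099244 214.        ] [591.66670907  33.15153314 231.        ] 157.61502177164607 69.19324524879792 88.46054970396305 -1.2452265073267716
shift [-10.472 -14.169  -2.802] turn [-9.000e-03  7.000e-03 -1.568e+01]
shift [-3.465 -7.229 -2.81 ] turn [-5.000e-03  1.000e-02 -7.849e+00]
[-1.41750982e+00  4.94123257e-01  1.34605313e+00 -7.90952636e-07
  1.30252566e+00 -9.55373276e-02]
```

Request:
move_arm:
  steps:
    - [[-3.5, -7.2, -2.8], [0, 0, -7.8], 60]
    - [[-3.5, -7.2, -2.8], [0, 0, -7.8], 60]
    - [[-3.5, -7.2, -2.8], [0, 0, -7.8], 60]
    - [[-5.2, -9, -2.8], [0, 0, -10], 60]
    - [[-6.9, -10.5, -2.8], [0, 0, -12], 60]
    - [[-8.7, -12, -2.8], [0, 0, -14], 60]
    - [[-10.47, -14.17, -2.8], [0, 0, -15.68], 60]
    - [[-10.47, -14.17, -2.8], [0, 0, -15.68], 60]
    - [[-10.47, -14.17, -2.8], [0, 0, -15.68], 60]
    - [[-10.47, -14.17, -2.8], [0, 0, -15.68], 60]

```text
time_s: 1.1
eef_pos: [472.5, -236.5, 320.4]
tcp_rot: [-3.14, 0.0, 0.184]
wrist_force: [0.5, -0.6, 1.6]
grip_width: 59.7
```

```bash
python3 - <<'E'
from h import *
go([600,-60,340],0.32)
E
```

```text
shift [ 3.941 -3.756 -0.486] turn [-0.011 -0.    -1.298]
```

Request:
move_arm:
  steps:
    - [[3.94, -3.76, -0.5], [0, 0, -1.3], 60]
    - [[3.94, -3.76, -0.5], [0, 0, -1.3], 60]
    - [[3.94, -3.76, -0.5], [0, 0, -1.3], 60]
    - [[3.94, -3.76, -0.5], [0, 0, -1.3], 60]
    - [[3.94, -3.76, -0.5], [0, 0, -1.3], 60]
    - [[3.94, -3.76, -0.5], [0, 0, -1.3], 60]
    - [[3.94, -3.76, -0.5], [0, 0, -1.3], 60]
    - [[3.94, -3.76, -0.5], [0, 0, -1.3], 60]

```text
time_s: 1.9
eef_pos: [599.3, -60.7, 340.3]
tcp_rot: [-3.14, 0.001, 0.319]
wrist_force: [0.7, -0.3, -0.4]
grip_width: 60.3
```

```bash
python3 - <<'E'
from h import *
print(manip.sense()["eef_pos"]); c=cal("wrist")
im=manip.capture("wrist");cv2.imwrite("pics/w1.png",im[...,::-1])
np.savez("w1.npz",K=c[0],T=c[1])
for p in([571,99,214],[621.6,-50,214],[592,33,231]):print(proj("wrist",p,c))
E
```

```text
[599.27102527 -60.7188672  340.31495629]
[353.10229603 -20.10334116]
[350.55235941 193.79417619]
[351.92947827  79.03459626]
```

View pics/w1.png

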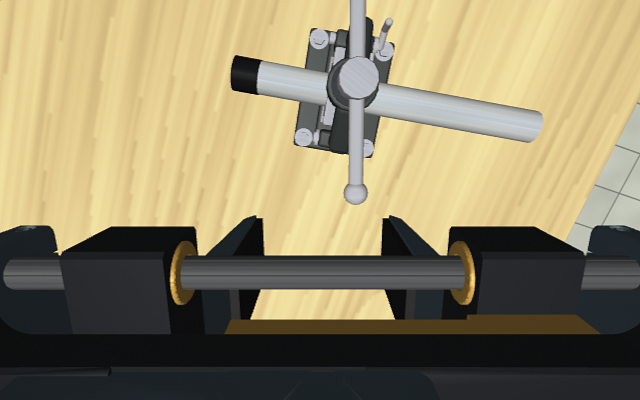

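The wrist view shows the near knob at (355.5,193.5) and the head top at (359,77), within about 7 px of the prediction.

```bash
python3 - <<'E'
from h import *
d=np.load("w1.npz");c=(d["K"],d["T"])
R=back("wrist",355.5,193.5,214,c);H=back("wrist",359,77,231,c)
print(R,H,np.linalg.norm((R-H)[:2]),np.arctan2(*(R-H)[[1,0]]))
go([R[0],R[1],216],0.32)
E
```

```text
[625.38513806 -48.48264685 214.        ] [596.35156643  35.90039261 231.        ] 89.23813999192872 -1.239415162511009
shift [ 0.718 -0.085  3.11 ] turn [-0.012  0.004 -0.01 ]
```

Request:
move_arm:
  steps:
    - [[0.72, -0.08, 0], [0, 0, -0.1], 60]
    - [[0.72, -0.08, 0.5], [0, 0, -0.1], 60]
    - [[0.72, -0.08, 1.4], [0, 0, -0.1], 60]
    - [[0.72, -0.08, 2.4], [0, 0, -0.1], 60]
    - [[0.72, -0.08, 3.23], [0, 0, -0.1], 50]
    - [[0.72, -0.08, 3.23], [0, 0, -0.1], 30]
    - [[0.72, -0.08, 3.23], [0, 0, -0.1], 10]
    - [[0.72, -0.08, 3.23], [0, 0, -0.1], 10]
    - [[0.72, -0.08, 3.23], [0, 0, -0.1], 10]
    - [[0.72, -0.08, 3.23], [0, 0, -0.1], 10]

```text
time_s: 2.95
eef_pos: [626.1, -49.1, 212.7]
tcp_rot: [3.141, -0.001, 0.329]
wrist_force: [0.4, -2.9, 3.6]
grip_width: 18.0
```

```bash
python3 - <<'E'
from h import *
print(manip.sense()); c=cal("wrist")
im=manip.capture("wrist");cv2.imwrite("pics/w2.png",im[...,::-1]);np.savez("w2.npz",K=c[0],T=c[1])
E
```

```text
{'time_s': 2.95, 'q': array([-1.73515221e-01,  5.11260876e-01,  1.35810261e+00,  4.50523020e-04,
        1.27096957e+00, -5.03042909e-01]), 'qd': array([ 0.00097442,  0.00567236,  0.00101882, -0.00137289, -0.00671197,
        0.0011202 ]), 'tau': array([ 1.85111135e+00, -8.67643833e+01, -3.63139129e+01,  1.09554548e+00,
        1.94808966e-01,  4.03368054e-02]), 'eef_pos': array([626.06832196, -49.07930294, 212.66881245]), 'tcp_rot': array([ 3.14136267e+00, -1.31111956e-03,  3.29395045e-01]), 'wrist_force': array([ 0.36715797, -2.90856025,  3.61891682]), 'ft_torque': array([-0.49496083, -0.02209408,  0.0219675 ]), 'grip_width': 18.049325227166772}
```

View pics/w2.png

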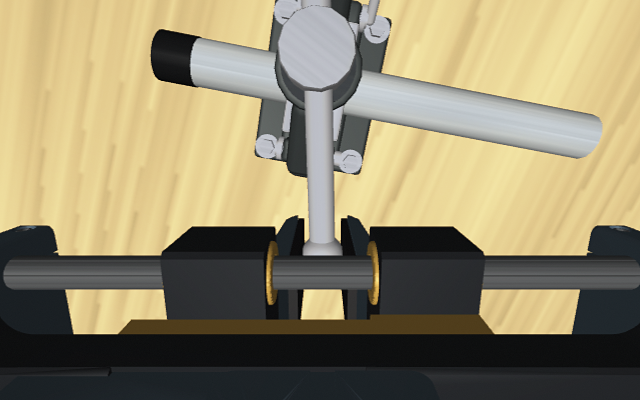

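The knob is gripped at 18 mm and the head top is at (317,45). Next I pull outward along tool +y.

Request:
move_arm:
  steps:
    - [[0, 0.15, 0], [0, 0, 0], 10]
    - [[0, 0.35, 0], [0, 0, 0], 10]
    - [[0, 0.55, 0], [0, 0, 0], 10]
    - [[0, 0.75, 0], [0, 0, 0], 10]
    - [[0, 0.9, 0], [0, 0, 0], 10]
    - [[0, 0.9, 0], [0, 0, 0], 10]

```text
time_s: 3.6
eef_pos: [638.3, -84.5, 212.5]
tcp_rot: [3.14, -0.002, 0.328]
wrist_force: [2.9, -3.2, 2.1]
grip_width: 18.0
```

```bash
python3 - <<'E'
from h import *
d=np.load("w2.npz");c=(d["K"],d["T"])
H=back("wrist",317,45,231,c);s=manip.sense();P=s["eef_pos"]
print(H,np.linalg.norm((P-H)[:2]),np.arctan2(*(P-H)[[1,0]]),s["wrist_force"],s["ft_torque"],s["grip_width"],s["tcp_rot"])
c=cal("wrist");np.savez("w3.npz",K=c[0],T=c[1])
im=manip.capture("wrist");cv2.imwrite("pics/w3.png",im[...,::-1])
E
```

```text
[596.14921658  36.66398164 231.        ] 128.32052932297134 -1.2362342595096876 [ 2.88963232 -3.2172248   2.05622287] [-0.66292146 -0.44366437 -0.03561814] 17.972873064244396 [ 3.14028094e+00 -1.61790308e-03  3.28486064e-01]
```

View pics/w3.png

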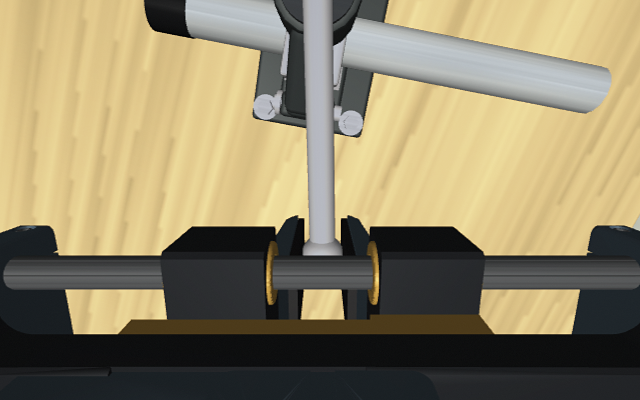

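Request:
move_arm:
  steps:
    - [[0, 0.05, 0], [0, 0, 0], 10]
    - [[0, 0.1, 0], [0, 0, 0], 10]
    - [[0, 0.13, 0], [0, 0, 0], 10]
    - [[0, 0.13, 0], [0, 0, 0], 10]

```text
time_s: 4.05
eef_pos: [639.9, -89.2, 212.5]
tcp_rot: [3.14, -0.002, 0.329]
wrist_force: [-0.3, 2.5, 1.2]
grip_width: 18.1
```

Request:
move_arm:
  steps:
    - [[0, 0.04, 0], [0, 0, 0], 10]
    - [[0, 0.08, 0], [0, 0, 0], 10]
    - [[0, 0.08, 0], [0, 0, 0], 10]

```text
time_s: 4.35
eef_pos: [639.9, -90.5, 212.1]
tcp_rot: [-3.14, -0.0, 0.329]
wrist_force: [-4.7, 15.5, 4.3]
grip_width: 18.4
```

The bar is at its stop (15.5 N reaction). I'll open and swing the rod from a short lever, so that meeting the hard stop gives only a small torque rise per step.

Request:
move_arm:
  steps:
    - [[0, 0, 0], [0, 0, 0], 26]
    - [[0, 0, 0], [0, 0, 0], 26]
    - [[0, 0, 0], [0, 0, 0], 26]
    - [[0, -0.6, 0], [0, 0, 0], 26]
    - [[0, -1.2, 0], [0, 0, 0], 26]
    - [[0, -1.8, 0], [0, 0, 0], 26]
    - [[0, -2.25, 0], [0, 0, 0], 26]
    - [[0, -2.25, 0], [0, 0, 0], 26]

```text
time_s: 5.15
eef_pos: [610.2, -3.7, 212.4]
tcp_rot: [-3.139, -0.0, 0.331]
wrist_force: [0.2, -0.0, -0.3]
grip_width: 25.8
```

```bash
cat >> h.py <<'E'
H=np.array([596.2,36.4])
def arc(thdeg,r,lead,z=212):
    t=np.radians(thdeg);u=np.array([np.cos(t),np.sin(t)]);k=np.array([np.sin(t),-np.cos(t)])
    p=H+r*u+lead*k;print(thdeg,end=" ");go([*p,z],t+np.pi/2)
def st():
    s=manip.sense();t=s["tcp_rot"][2]-np.pi/2;u=np.array([np.cos(t),np.sin(t)]);k=np.array([np.sin(t),-np.cos(t)])
    d=s["eef_pos"][:2]-H;f=s["wrist_force"];print("t",s["time_s"],"th",np.degrees(t),"r",d@u,"lead",d@k,"z",s["eef_pos"][2],"F rad",f[:2]@u,"tan",f[:2]@k,"z",f[2],"w",s["grip_width"],"ft",s["ft_torque"])
E
python3 - <<'E'
from h import *
st()
for a in(-71,-75,-79,-83,-87): arc(a,42,7)
c=cal("wrist");im=manip.capture("wrist");cv2.imwrite("pics/w4.png",im[...,::-1])
E
```

```text
t 5.15 th -71.03875482367674 r 42.44154441626388 lead -0.2534568721129669 z 212.40943185673618 F rad 0.07262372574137926 tan -0.14856348242628972 z -0.28554044598262546 w 25.787802496320168 ft [-0.0499738  -0.12659502 -0.01090144]
-71 shift [-0.181 -0.011  0.01 ] turn [-0.021 -0.001 -0.006]
-75 shift [-0.253 -0.026  0.01 ] turn [-0.021 -0.     0.66 ]
-79 shift [-0.325 -0.045  0.01 ] turn [-2.100e-02  1.000e-03  1.327e+00]
-83 shift [-0.395 -0.07   0.01 ] turn [-2.100e-02  1.000e-03  1.994e+00]
-87 shift [-0.463 -0.1    0.01 ] turn [-2.10e-02  2.00e-03  2.66e+00]
```

View pics/w4.png

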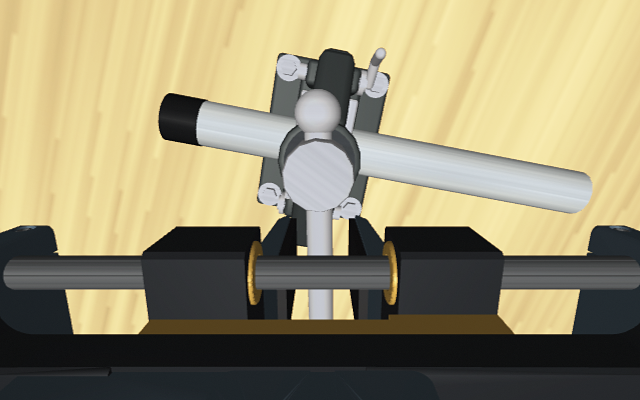

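The near knob sits against the head and the fingers straddle the rod. Now I swing.

Request:
move_arm:
  steps:
    - [[-0.1, 0, 0], [0, 0, 0], 26]
    - [[-0.18, -0.01, 0], [0, 0, 0], 26]
    - [[-0.2, -0.02, 0], [0, 0, 0.2], 26]
    - [[-0.22, -0.02, 0], [0, 0, 0.4], 26]
    - [[-0.25, -0.03, 0], [0, 0, 0.66], 26]
    - [[-0.25, -0.03, 0], [0, 0, 0.66], 26]

```text
time_s: 5.8
eef_pos: [601.1, -7.1, 212.5]
tcp_rot: [-3.14, -0.001, 0.26]
wrist_force: [2.9, -1.1, 0.3]
grip_width: 26.3
```

```bash
python3 - <<'E'
from h import *
st()
for a in(-77,-79,-81): arc(a,42,7)
E
```

```text
t 5.8 th -75.12932103834922 r 43.31632650767926 lead 6.475519676654393 z 212.48517987665687 F rad 1.828592567310901 tan -2.4684840701771984 z 0.33990875767808293 w 26.28665224996022 ft [-0.21544343 -0.64889941  0.00780413]
-77 shift [-0.047 -0.039  0.012] turn [-0.014 -0.005  0.312]
-79 shift [-0.084 -0.047  0.012] turn [-0.014 -0.005  0.645]
-81 shift [-0.12  -0.056  0.012] turn [-0.014 -0.005  0.978]
```

Request:
move_arm:
  steps:
    - [[-0.03, -0.02, 0], [0, 0, 0.2], 26]
    - [[-0.06, -0.04, 0], [0, 0, 0.45], 26]
    - [[-0.09, -0.05, 0], [0, 0, 0.7], 26]
    - [[-0.12, -0.06, 0], [0, 0, 0.98], 26]
    - [[-0.12, -0.06, 0], [0, 0, 0.98], 26]

```text
time_s: 6.3
eef_pos: [595.6, -6.0, 212.6]
tcp_rot: [-3.14, -0.0, 0.155]
wrist_force: [2.8, -1.7, -0.7]
grip_width: 25.6
```

```bash
python3 - <<'E'
from h import *
st()
for a in(-83,-85,-87): arc(a,42,7)
E
```

```text
t 6.3 th -81.10387459436708 r 41.800561357937255 lead 7.186858846269046 z 212.55426746470192 F rad 2.163008320567189 tan -2.517544801582407 z -0.6858397103021535 w 25.637805789852084 ft [-0.29233314 -0.61043638  0.04549075]
-83 shift [-0.03  -0.001  0.014] turn [-0.014 -0.002  0.316]
-85 shift [-0.066 -0.009  0.014] turn [-0.014 -0.002  0.649]
-87 shift [-0.102 -0.019  0.014] turn [-0.014 -0.002  0.983]
```

Request:
move_arm:
  steps:
    - [[-0.03, 0, 0], [0, 0, 0.3], 26]
    - [[-0.06, -0.01, 0], [0, 0, 0.6], 26]
    - [[-0.08, -0.01, 0], [0, 0, 0.8], 26]
    - [[-0.1, -0.02, 0], [0, 0, 1], 26]
    - [[-0.1, -0.02, 0], [0, 0, 1], 26]

```text
time_s: 6.8
eef_pos: [591.3, -5.8, 212.6]
tcp_rot: [-3.14, 0.0, 0.05]
wrist_force: [2.6, -1.9, 0.5]
grip_width: 25.7
```

Request:
move_arm:
  steps:
    - [[-0.03, 0, 0], [0, 0, 0.3], 26]
    - [[-0.06, -0.01, 0], [0, 0, 0.6], 26]
    - [[-0.08, -0.01, 0], [0, 0, 0.8], 26]
    - [[-0.11, -0.02, 0], [0, 0, 1], 26]
    - [[-0.11, -0.02, 0], [0, 0, 1], 26]

```text
time_s: 7.3
eef_pos: [586.7, -5.3, 212.5]
tcp_rot: [-3.14, 0.001, -0.055]
wrist_force: [2.5, -1.7, -0.3]
grip_width: 26.1
```

```bash
python3 - <<'E'
from h import *
st()
for a in(-95,-97,-99): arc(a,42,7)
E
```

```text
t 7.3 th -93.16013472362455 r 42.15227585909965 lead 7.192255807423936 z 212.52262772143962 F rad 1.5469162092611397 tan -2.6183222086440114 z -0.288195706209603 w 26.082649539887797 ft [-0.28033604 -0.47778194 -0.00110376]
-95 shift [-0.029 -0.01   0.013] turn [-0.012  0.005  0.307]
-97 shift [-0.065 -0.018  0.013] turn [-0.012  0.006  0.64 ]
-99 shift [-0.101 -0.027  0.013] turn [-0.012  0.006  0.973]
```

Request:
move_arm:
  steps:
    - [[-0.03, 0, 0], [0, 0, 0.3], 26]
    - [[-0.06, -0.01, 0], [0, 0, 0.6], 26]
    - [[-0.08, -0.01, 0], [0, 0, 0.8], 26]
    - [[-0.11, -0.03, 0], [0, 0, 1], 26]
    - [[-0.11, -0.03, 0], [0, 0, 1], 26]

```text
time_s: 7.8
eef_pos: [582.1, -4.0, 212.5]
tcp_rot: [-3.141, 0.001, -0.16]
wrist_force: [2.6, -1.6, 0.4]
grip_width: 26.1
```

Request:
move_arm:
  steps:
    - [[-0.03, 0, 0], [0, 0, 0.3], 26]
    - [[-0.06, -0.01, 0], [0, 0, 0.6], 26]
    - [[-0.08, -0.01, 0], [0, 0, 0.8], 26]
    - [[-0.11, -0.03, 0], [0, 0, 1], 26]
    - [[-0.11, -0.03, 0], [0, 0, 1], 26]

```text
time_s: 8.3
eef_pos: [581.9, -2.8, 213.3]
tcp_rot: [-3.14, -0.007, -0.265]
wrist_force: [27.4, -5.1, -10.3]
grip_width: 26.2
```

```bash
python3 - <<'E'
from h import *
st()
for a in(-107,-109,-111): arc(a,42,7)
E
```

```text
t 8.3 th -105.18806576128699 r 41.53063274507491 lead 3.519966438541481 z 213.30233130181233 F rad -2.2284356020183096 tan -27.832212256473778 z -10.297020124491173 w 26.166662019193392 ft [-0.86713015 -4.56147773  0.33394638]
-107 shift [-0.12   0.006  0.032] turn [-0.017 -0.068  0.302]
-109 shift [-0.157 -0.002  0.031] turn [-0.019 -0.068  0.635]
-111 shift [-0.193 -0.011  0.031] turn [-0.02  -0.067  0.969]
```

The screw is firm: 28 N at 41 mm, about 1.15 N m. I back off and move out to the far knob.

```bash
python3 - <<'E'
from h import *
arc(-100.5,42,0); arc(-100.5,131,0)
E
```

```text
-100.5 shift [0.174 0.008 0.034] turn [-0.013 -0.069 -0.781]
-100.5 shift [0.355 2.226 0.031] turn [-0.013 -0.069 -0.781]
```

Request:
move_arm:
  steps:
    - [[0.09, 0, 0.03], [0, 0, -0.4], 30]
    - [[0.17, 0.01, 0.03], [0, 0, -0.78], 30]
    - [[0.17, 0.01, 0.03], [0, 0, -0.78], 30]
    - [[0.23, 0.75, 0.03], [0, 0, -0.78], 30]
    - [[0.29, 1.5, 0.03], [0, 0, -0.78], 30]
    - [[0.35, 2.22, 0.03], [0, 0, -0.78], 30]
    - [[0.35, 2.22, 0.03], [0, 0, -0.78], 30]

```text
time_s: 9.0
eef_pos: [571.2, -94.6, 211.9]
tcp_rot: [-3.141, -0.006, -0.187]
wrist_force: [0.1, 0.6, 0.1]
grip_width: 29.9
```

```bash
python3 - <<'E'
from h import *
st()
im=manip.capture("wrist");cv2.imwrite("pics/w5.png",im[...,::-1])
E
```

```text
t 9.0 th -100.70090226728472 r 133.39441313695502 lead 0.27939277382287914 z 211.9087948877146 F rad -0.5616798603725393 tan 0.027259413258236553 z 0.14940738505445716 w 29.868205825081063 ft [-0.00994965 -0.09146609 -0.01084618]
```

View pics/w5.png

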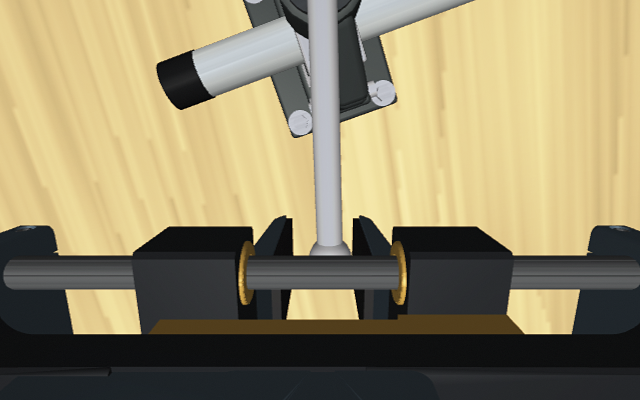

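The knob is between the pads at about (330,248), 4–5 mm from the +x pad. I close that gap gently.

Request:
move_arm:
  steps:
    - [[-0.03, 0, 0], [0, 0, 0], 30]
    - [[-0.06, 0, 0], [0, 0, 0], 30]
    - [[-0.08, 0, 0], [0, 0, 0], 30]
    - [[-0.08, 0, 0], [0, 0, 0], 30]

```text
time_s: 9.45
eef_pos: [569.2, -92.1, 212.2]
tcp_rot: [-3.141, -0.008, -0.186]
wrist_force: [5.4, -2.8, -1.2]
grip_width: 30.2
```

Request:
move_arm:
  steps:
    - [[-0.03, 0, 0], [0, 0, 0], 30]
    - [[-0.05, 0, 0], [0, 0, 0], 30]
    - [[-0.05, 0, 0], [0, 0, 0], 30]
    - [[-0.05, 0, 0], [0, 0, 0], 30]

```text
time_s: 9.85
eef_pos: [568.9, -91.6, 212.7]
tcp_rot: [-3.141, -0.012, -0.185]
wrist_force: [9.4, -4.6, -2.9]
grip_width: 29.8
```

```bash
python3 - <<'E'
from h import *
st()
E
```

```text
t 9.85 th -100.58836377676894 r 130.83564743470717 lead 3.3138305534991823 z 212.7140714660631 F rad 2.82303357770724 tan -10.082935728736894 z -2.8806670758583985 w 29.813787891482498 ft [-0.90962884 -1.66397953 -0.06588541]
```

Request:
move_arm:
  steps:
    - [[-0.055, 0.02, 0], [0, 0, 0], 30]
    - [[-0.065, 0.02, 0], [0, 0, 0], 30]
    - [[-0.065, 0.02, 0], [0, 0, 0], 30]
    - [[-0.065, 0.02, 0], [0, 0, 0], 30]

```text
time_s: 10.25
eef_pos: [568.4, -91.7, 213.3]
tcp_rot: [-3.141, -0.017, -0.184]
wrist_force: [13.1, -3.6, -4.9]
grip_width: 30.1
```

```bash
python3 - <<'E'
from h import *
st()
E
```

```text
t 10.25 th -100.55010006293544 r 130.99815476722205 lead 3.8458289709508815 z 213.26399724528144 F rad 1.1279087659014395 tan -13.493889683312732 z -4.900378298963486 w 30.13052872915336 ft [-0.70944182 -2.39008766 -0.03378509]
```

1.77 N m is on. I hold it.

Request:
move_arm:
  steps:
    - [[-0.055, 0.02, 0], [0, 0, 0], 30]
    - [[-0.055, 0.02, 0], [0, 0, 0], 30]
    - [[-0.055, 0.02, 0], [0, 0, 0], 30]
    - [[-0.055, 0.02, 0], [0, 0, 0], 30]
    - [[-0.055, 0.02, 0], [0, 0, 0], 30]
    - [[-0.055, 0.02, 0], [0, 0, 0], 30]
    - [[-0.055, 0.02, 0], [0, 0, 0], 30]
    - [[-0.055, 0.02, 0], [0, 0, 0], 30]
    - [[-0.055, 0.02, 0], [0, 0, 0], 30]
    - [[-0.055, 0.02, 0], [0, 0, 0], 30]

```text
time_s: 11.25
eef_pos: [568.4, -91.7, 213.7]
tcp_rot: [-3.142, -0.021, -0.183]
wrist_force: [13.9, -3.2, -7.0]
grip_width: 30.4
```

```bash
python3 - <<'E'
from h import *
st()
E
```

```text
t 11.25 th -100.5009141242842 r 131.012699403697 lead 3.9949115582211667 z 213.66243077636983 F rad 0.6366654355222743 tan -14.214662426971017 z -7.037823489624546 w 30.407582379832625 ft [-0.53758023 -2.50991971  0.01108336]
```

Request:
move_arm:
  steps:
    - [[-0.053, 0.01, 0.01], [0, 0, 0], 30]
    - [[-0.053, 0.01, 0.01], [0, 0, 0], 30]
    - [[-0.053, 0.01, 0.01], [0, 0, 0], 30]
    - [[-0.053, 0.01, 0.01], [0, 0, 0], 30]
    - [[-0.053, 0.01, 0.01], [0, 0, 0], 30]
    - [[-0.053, 0.01, 0.01], [0, 0, 0], 30]
    - [[-0.053, 0.01, 0.01], [0, 0, 0], 30]
    - [[-0.053, 0.01, 0.01], [0, 0, 0], 30]
    - [[-0.053, 0.01, 0.01], [0, 0, 0], 30]
    - [[-0.053, 0.01, 0.01], [0, 0, 0], 30]

```text
time_s: 12.25
eef_pos: [568.5, -91.6, 213.7]
tcp_rot: [3.141, -0.026, -0.183]
wrist_force: [14.2, -5.4, -7.9]
grip_width: 30.2
```

```bash
python3 - <<'E'
from h import *
st()
E
```

```text
t 12.25 th -100.46046623787656 r 130.93949593751398 lead 4.035567932687535 z 213.71375760040422 F rad 2.727287328197118 tan -14.977361185382291 z -7.855801126741411 w 30.212359260836543 ft [-0.90280612 -2.35278786 -0.02666796]
```

Held for 2 s at 13.5–15 N with no turning. Now I release.

Request:
move_arm:
  steps:
    - [[0.04, 0, 0], [0, 0, 0], 30]
    - [[0.08, 0, 0], [0, 0, 0], 34]
    - [[0.1, 0, 0], [0, 0, 0], 40]
    - [[0.1, 0, 0], [0, 0, 0], 44]
    - [[0.1, 0, -0.5], [0, 0, 0], 44]
    - [[0.1, 0, -1.5], [0, 0, 0], 44]
    - [[0.1, 0, -2.5], [0, 0, 0], 44]
    - [[0.1, 0.5, -3], [0, 0, 0], 44]
    - [[0.1, 0.5, -3], [0, 0, 0], 44]

```text
time_s: 13.15
eef_pos: [566.4, -112.9, 336.9]
tcp_rot: [3.14, -0.031, -0.183]
wrist_force: [-0.1, 0.5, -0.4]
grip_width: 44.2
```

```bash
python3 - <<'E'
from h import *
st()
im=manip.capture("wrist");cv2.imwrite("pics/w6.png",im[...,::-1])
for p in([*H,231],):print(proj("wrist",p))
E
```

```text
t 13.15 th -100.50100987762802 r 152.2555892610524 lead 2.0483711556631765 z 336.9419689493317 F rad -0.42245860044349864 tan 0.204419826053875 z -0.371527461080235 w 44.24794629882065 ft [ 0.01995507 -0.05465903 -0.00226138]
[319.86557113 -16.86385296]
```

View pics/w6.png

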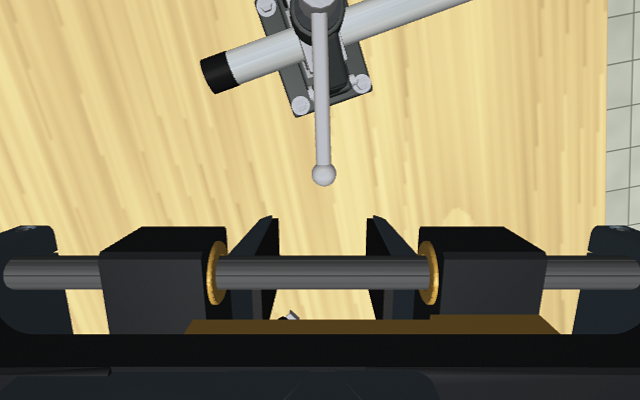

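The far knob is at (324,174), free of the fingers, and the bar is still slid over. I check its distance numerically and then hand in.

```bash
python3 - <<'E'
from h import *
p=back("wrist",324,174,214);r=np.linalg.norm(p[:2]-H);print(p,r,np.degrees(np.arctan2(*(p[:2]-H)[::-1])))
if r>125: print(manip.finish_job())
E
```

```text
[575.88091537 -92.60038999 214.        ] 130.59083358584766 -98.95121881597171
the job is handed in; nothing more can be done
None
```

The clamp screw is tightened, the 1.8 N m hold is done and the bar is let go. The job was handed in after about 13 s of robot time; it reports no verdict.

- **Sliding the bar:** I gripped the knob nearer the robot's right and pulled it outward until it stopped, with a 15.5 N reaction. A wrist picture showed the other knob sitting against the screw head.
- **Tightening:** I swung the bar clockwise about 29°, pushing the rod about 42 mm from the axis. The screw came up firm there at roughly 1.15 N m.
- **Holding:** I then pushed the far knob to between 13.5 and 15 N, about 1.8 to 2.0 N m. The readings at the start, middle and end of a 2 s hold all lay in that range, and the tool moved less than 0.5 mm.
- **Last checks:** After release the wrist force was about zero and the fingers were clear. The far knob measured 130.6 mm from the axis (131 expected), so the bar is still fully slid over, and it stands at about -99° where it came firm.

- **What I did not check:** I took no closing picture of the carton, tape measure and spanner. The arm's path stayed well above or away from them.
- **Limit of the readings:** Force was only read at the end of each move, so peaks inside a move were not seen directly. A vertical force of up to 8 N also built up on the tool during the hold.

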